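Wind a bottle up out of a shielded well

TASK

Wind the two-knob hand crank clockwise until the lift comes up against its upper stop and the green-capped bottle stands high in the well; the clear screen stops your hand going all the way round, so you will have to change from knob to knob. Then take that bottle out and set it down gently, upright, inside the white tray, without knocking over or shoving the two small vials there, and leave the lift up.

Things in the scene. Friction and masses are not known exactly. Their poses are not given: they have to be found in the camera images.
- unit: Fixed lift unit on a 12 mm dark base plate. Origin on the worktop below the centre of its inclined white face; z up, x away from the robot, y left (at yaw 0). The face slopes down to -x. Crank axis N, the face's outward normal, leans 25 deg to the front: N=(-sin25,0,cos25) in the unit's frame; up-slope U=(cos25,0,sin25). Face: 66 mm down-slope to 76 up-slope, 80 to either side.
- face_centre (a point): Where the crank axis meets the white face: (0, 0, 80 mm) in the unit's frame, same axes as the unit. The crank hub stands on it; the flat steel crank arm (16 mm wide, one knob at each end) has its top 21 mm out from the face along N.
- screen_foot (a point): Middle of the foot of the clear screen's crank side, 70 mm up-slope of face_centre; unit's axes. The screen (6 mm thick, 170 wide) rises 125 mm along N, leaning over the crank towards the robot: a gripper must come in tilted along N, and one with a body 80 mm thick can follow a knob only to about 18 mm up-slope of the crank axis, not over the top.
- crank (a joint): Crank angle, 0 to 11.0 rad (firm stop), starts at 0 to 1.2; grows clockwise looking down at the face. Lift rises 6.36 mm per rad. Stays where left; friction 0.12 N m (3 N at a knob), light damping. At angle q the red knob is at 45 mm x (-sin q along U, -cos q along unit y) from the axis (at 0: right; then down-slope, then left); the black knob is opposite.
- knob_red_grip (a point): Middle of the red knob, where to pinch it, on its own axis, 45 mm from the crank axis, 45 mm out from the face along N. Round grip, 22 mm diameter, 37 mm long, parallel to N, spins freely on the crank arm; its top is 58.5 mm out from the face. This frame spins with the knob.
- knob_black_grip (a point): Same for the black knob, at the other end of the crank arm.
- well_rim (a point): Centre of the mouth of the storage well, a thick grey pot with a yellow band left of the crank: (20, 175, 122 mm) in the unit's frame, unit's axes. Outer radius 48 mm, bore radius 32 mm.
- platform_top (a point): Centre of the top of the lift platform (58 mm disc in the well) on which the bottle stands: 20 mm above the worktop at crank 0, 90 mm at crank 11.0.
- bottle: Loose small clear reagent bottle with a green screw cap, in the well on the lift (70 to 120 g). Origin under its centre, z up its axis. Body 43 mm diameter to height 54 mm, cap and neck 25 mm diameter from 54 to 82 mm. At first the cap's top lies up to 20 mm below the well's rim; with the lift fully up the bottle stands 50 mm out of the rim and can be pinched by the cap from above.
- tray: Fixed white tray on the right, 170 mm (its x) by 130 mm (its y), 20 mm high, walls and floor 4 mm (floor top at 4 mm). Origin under its centre. Its +x half holds the two vials; its -x half is free for the bottle.
- vial_red: Bystander: loose small vial with a red cap, 23 mm diameter, 40 mm high, standing in the +x half of the tray. Origin under its centre.
- vial_blue: Bystander: the same with a blue cap, beside it.

How it is judged:
By the outcome, as a careful person would: the job done as asked, in the order asked, and still so for the second after the job is handed in, with the robot touching nothing.
It also fails if it takes over 72 s, if anything falls off the work surface, if the arm or the gripper's body presses on something with over 40 N, if the wrist force passes 120 N, or if a joint passes its speed limit or range.

ROBOT

A 7-joint arm with a two-finger parallel gripper is mounted at the origin on a cart in front of the work surface, level with it; the furniture and walls round the work are solid. World frame = base frame: x ahead of the robot, y to its left, z up, the work surface at z = 0. Lengths are in m, angles in rad, forces in N, time in s.
With the tool pointing down it reaches from about 0.35 to 0.9 m from the base axis. Payload 8.1 kg.
Tool frame: the origin (TCP) lies at the very end of the fingers, on their centre line; the grasp point (between the pads) lies 19 mm behind it; z points along the fingers, y is the line along which they close (so a half turn about z gives the same grasp; the last joint's range is limited). The gripper opens to 92 mm and grips with 3 to 60 N. Pads are 19 mm wide; open, the fingers measure 130 mm over their backs; the gripper's body (75 mm by 190 mm) begins 47 mm behind the grasp point.
Start: joints at [-1.395, 0.434, 0.025, 1.573, -0.012, 1.134, -0.075], TCP at [0.172, 0.601, 0.227] pointing down, gripper open.
Joint ranges: [-2.62, 2.62], [-0.44, 2.09], [-1.27, 1.32], [0.08, 2.57], [-1.32, 4.46], [0.12, 2], [-2.74, 2.74]. Speed limits (rad/s): [2.22, 2.22, 3.01, 3.01, 3.14, 3.14, 3.14].

INTERFACE

Orientations are given as a rotation vector (axis times angle).
In Python, from cell import arm gives the robot as it stands.
- The arm moves only by the tool jog_arm, never from a script. Its argument "rows" is a list of rows, each a list of 3 entries, a list of its own where there are three numbers: the shift along the world's x, y, z in cm, then the turn, a rotation vector about the world's x, y, z in degrees, then the opening, from 0 (shut) to 1 (fully open). A call has 1 to 8 rows; each row is the pose to reach, as a shift and turn from the pose commanded when the call began; what a row does not reach only later rows make up. A row lasts 1/8 s, in which the tool goes at most 62.5 mm and 10.7 degrees, less where a joint would pass 70% of its speed; a pose out of reach is approached as far as the arm can. A call with a gripper value outside its range is refused whole. The fingers move at their own pace and stop on an object; "newtons" is the grip in N (left out, the last holds). Time passes only in rows, so rows that repeat a pose let the fingers close. It gives the time, the measured TCP pose, the force, the opening and the grip force at its end, in the units of the state.
- arm.observe(): the state, without advancing time (a new reading comes with each control period).
- arm.get_image(name): name is "side" or "top" or "wrist"; returns a dict with "img" (480x640x3 uint8, red, green, blue), "depth" (480x640 float32, m along the optical axis (not along the pixel's ray), 0 where there is no reading), "fx", "fy", "cx", "cy" (pixels), "rvec" (rotation vector, rad) and "tvec" (3), from world to camera coordinates, as OpenCV has them; the wrist camera has in their place "mount" (4x4, takes a point from camera to tool coordinates, whose origin is the TCP and whose axes are the flange's). Camera axes: x right, y down, z forward; pixel columns grow to the right and rows downward; lengths in m; the calibration is good to about 2 mm. A picture is of the moment at which its call begins: read the wrist's pose just before it.
- arm.sign_off(): hands the job in; it is judged then, once.
The state is a dict: "clock": time; "joints": joint angles; "dq": joint speeds; "joint_efforts": joint torques, N m; "position": TCP position; "ee_rot": TCP orientation; "force": force on the tool from outside, world axes, zero at the start; "ft_torque": the same for the moment, N m; "width": opening from 0.0 (shut) to 1.0 (fully open); "gripper_force": force on a finger pad.
Only numpy, scipy, OpenCV 4.12 (cv2) and the standard library are available. Lean on these libraries where they do the work, as an engineer would, in place of code of your own. Each camera call takes 0.05 s, during which the arm holds its last target. There are 200 camera calls.

## Working session

There is one attempt and no reset: what is moved stays moved. The work goes in short steps, Python scripts to look and compute and a tool call to move; the robot and the scene stay as the last step left them, time stands still between calls to the robot, and variables do not carry over. Pictures are saved under pics/ and viewed, at most 13 in all, crops included, and the job is handed in when it is done.

Besides the shell and the picture viewer there is one more tool, called after "Emit:" as name(argument=value, ...) on one line, values as JSON. jog_arm: Moves the arm, as the interface text tells. Its arguments: {"type":"object","properties":{"rows":{"type":"array","items":{"type":"array"}},"newtons":{"type":"number"}},"required":["rows"]}

```bash
ls; mkdir -p pics
python3 - <<'E'
from cell import arm
import cv2,numpy as np,pickle
s=arm.observe(); print(s)
d={}
for n in("side","top"):
    g=arm.get_image(n); d[n]=g
    cv2.imwrite(f"pics/{n}0.png",g["img"][:,:,::-1])
    R=cv2.Rodrigues(np.array(g["rvec"],float))[0]; print(n,g["fx"],g["cx"],g["cy"],"cam",-R.T@np.array(g["tvec"]).ravel(),"fwd",R[2])
pickle.dump(d,open("im0.pkl","wb"))
E
```

```text
pics
{'clock': 0.0, 'joints': array([-1.39458386,  0.43525374,  0.02493627,  1.57410214, -0.0116071 ,
        1.13397931, -0.07510971]), 'dq': array([-0.00028779,  0.00105545,  0.0001992 ,  0.00182976,  0.00051208,
        0.00042219, -0.0004503 ]), 'joint_efforts': array([-8.06967564e-04, -6.67848372e+01,  9.84501690e-01, -3.14465368e+01,
       -6.04910916e-02,  4.26161487e-02,  1.55110242e-04]), 'position': array([0.17190039, 0.60036325, 0.22592348]), 'ee_rot': array([-4.36603219e-01, -3.11100548e+00,  2.50487474e-03]), 'force': array([-0.79876145,  0.39288966,  0.3613047 ]), 'ft_torque': array([-0.0377345 ,  0.05143032,  0.0190755 ]), 'gripper_force': 0.0, 'width': 1.0041255578667858}
side 462.77027024388724 321.3602274555361 231.8008167574867 cam [ 0.23287817 -0.86796401  0.45159207] fwd [ 0.39591388  0.83864289 -0.37407259]
top 593.5094808415064 315.0449955998258 241.13730659462172 cam [ 0.46147226 -0.08473655  1.39352543] fwd [ 0.09689998 -0.01268549 -0.99521328]
```

View pics/side0.png

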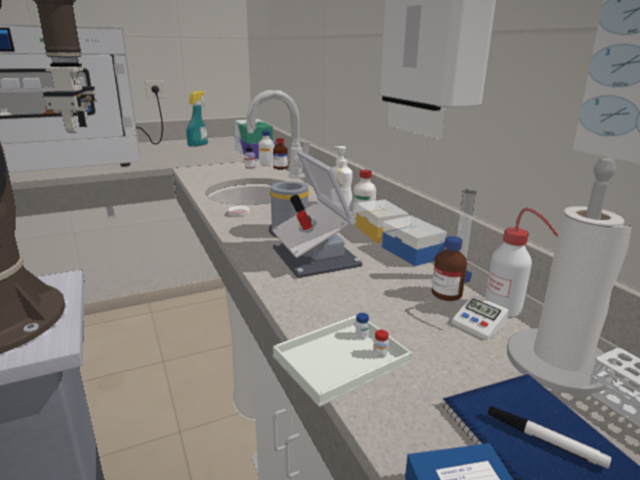

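View pics/top0.png

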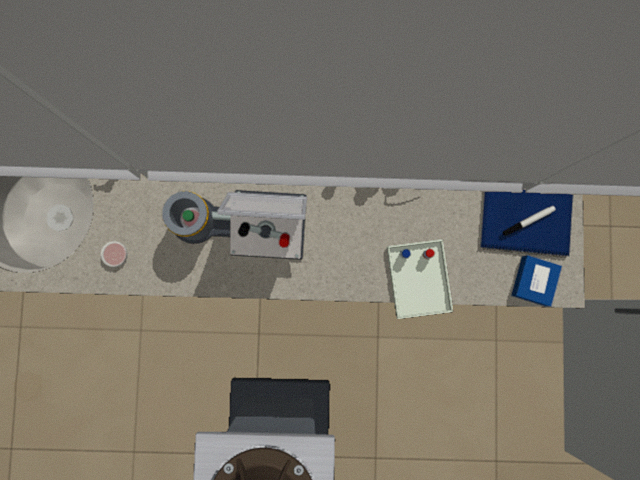

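Side: unit at about (310,230), well (290,205), tray (342,357), vials (362,325) and (381,343). Top: well mouth (187,216), green cap (189,215), hub (265,230), red knob (285,240), black knob (244,230), tray (420,280). Next, enlarged crops.

```bash
cat > h.py <<'E'
import numpy as np,cv2,pickle
def cam(g):
    R=cv2.Rodrigues(np.array(g["rvec"],float))[0]; t=np.array(g["tvec"],float).ravel(); return R,t
def ray(g,u,v):
    R,t=cam(g); d=R.T@np.array([(u-g["cx"])/g["fx"],(v-g["cy"])/g["fy"],1]); return -R.T@t,d
def dep(g,u,v):
    o,d=ray(g,u,v); z=np.median(g["depth"][int(v)-1:int(v)+2,int(u)-1:int(u)+2]); return o+z*d
def atz(g,u,v,z):
    o,d=ray(g,u,v); return o+d*(z-o[2])/d[2]
def two(a,b):  # two rays -> point, gap
    (o1,d1),(o2,d2)=a,b; A=np.c_[d1,-d2]; s=np.linalg.lstsq(A,o2-o1,rcond=None)[0]
    p,q=o1+s[0]*d1,o2+s[1]*d2; return (p+q)/2,np.linalg.norm(p-q)
E
python3 - <<'E'
from h import *
d=pickle.load(open("im0.pkl","rb"))
t=d["top"]["img"][180:280,155:315,::-1]; cv2.imwrite("pics/c1.png",cv2.resize(t,None,fx=5,fy=5,interpolation=cv2.INTER_CUBIC))
s=d["side"]["img"][145:280,255:375,::-1]; s=cv2.resize(s,None,fx=4.4,fy=4.4,interpolation=cv2.INTER_CUBIC)
cv2.imwrite("pics/c2.png",s)
E
```

```text
(no output)
```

View pics/c1.png

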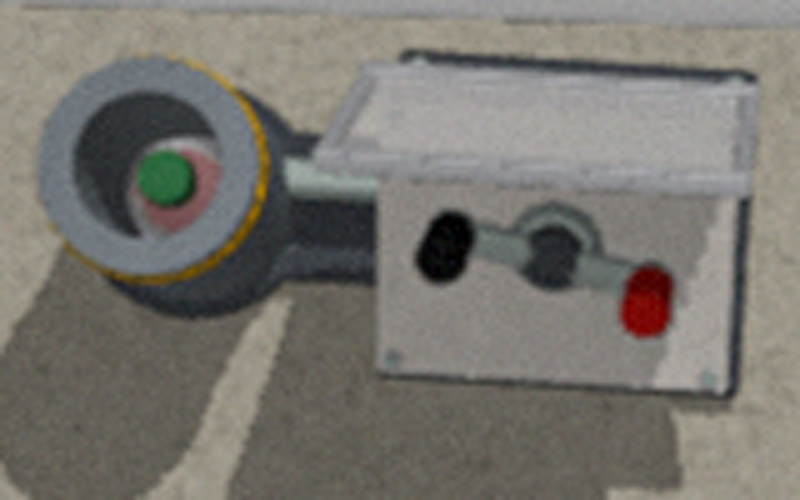

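View pics/c2.png

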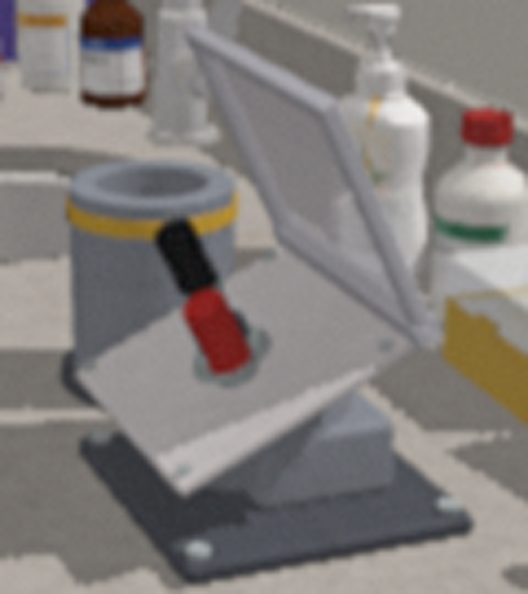

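Crops: the red knob is to the right and slightly down-slope (top end at crop 644,314 → full 283.8,242.8), the black one opposite (438,260 → 242.6,232). The well rim centre is at crop (152,166). The face's front corners are at (380,373) and (735,394) in the top view, and (80,375) and (183,492) in the side view.

Run:
```python
from h import *
np.set_printoptions(precision=4,suppress=True)
d=pickle.load(open("im0.pkl","rb")); T,S=d["top"],d["side"]
t=lambda x,y:ray(T,155+x/5,180+y/5); s=lambda x,y:ray(S,255+x/4.4,145+y/4.4)
P={}
for n,a,b in [("FL",(380,374),(79,376)),("FR",(735,395),(183,492)),("rim",(152,166),(152,187)),("redtop",(644,316),(231,355)),("blktop",(438,262),(174,230)),("baseBR",(756,80),(470,522))]:
    p,g=two(t(*a),s(*b)); P[n]=p; print(n,p,"gap",g)
e=P["FL"]-P["FR"]; print("width",np.linalg.norm(e),"yaw",np.degrees(np.arctan2(-e[0],e[1])))
# segmentation + depth
def seg(g,f):
    hsv=cv2.cvtColor(g["img"],cv2.COLOR_RGB2HSV).astype(int); return f(hsv[...,0],hsv[...,1],hsv[...,2])
def pts(g,m):
    v,u=np.nonzero(m&(g["depth"]>0)); R,tt=cam(g); z=g["depth"][v,u]
    c=np.c_[(u-g["cx"])/g["fx"]*z,(v-g["cy"])/g["fy"]*z,z]; return (c-tt)@R,u,v
red=lambda h,s,v:((h<8)|(h>172))&(s>150)&(v>60)
m=seg(T,red);
for n,sl in [("red",(slice(225,255),slice(270,300))),("vialred",(slice(245,262),slice(420,440)))]:
    k=np.zeros_like(m);k[sl]=m[sl]; p,u,v=pts(T,k); print(n,len(p),np.median(p,0),p.min(0),p.max(0),u.mean(),v.mean())
g=seg(T,lambda h,s,v:(h>50)&(h<80)&(s>120)); k=np.zeros_like(g); k[200:230,175:205]=g[200:230,175:205]
p,u,v=pts(T,k); print("cap",len(p),np.median(p,0),u.mean(),v.mean())
b=seg(T,lambda h,s,v:(h>100)&(h<130)&(s>120)); k=np.zeros_like(b); k[245:262,395:415]=b[245:262,395:415]
p,u,v=pts(T,k); print("vialblue",len(p),np.median(p,0))
# tray
k=np.zeros_like(b);hsv=cv2.cvtColor(T["img"],cv2.COLOR_RGB2HSV).astype(int)
k[236:322,385:456]=True
p,u,v=pts(T,k&(hsv[...,2]>170)); 
c=cv2.minAreaRect(np.c_[u,v].astype(np.float32)); q=cv2.boxPoints(c); print("tray box px",q, [atz(T,*x,.02) for x in q], atz(T,*c[0],.02))
# face plane fit
k=np.zeros_like(b); k[235:253,234:300]=True; k&=(hsv[...,1]<40)
p,u,v=pts(T,k); 
for i in range(5):
    c0=np.median(p,0); U,Sx,V=np.linalg.svd(p-p.mean(0)); n=V[2]*np.sign(V[2,2]); r=abs((p-p.mean(0))@n); p=p[r<max(.003,np.median(r)*2)]
print("face n",n,"c",p.mean(0),len(p),"tilt",np.degrees(np.arccos(n[2])),"yaw",np.degrees(np.arctan2(-n[1],-n[0])))
```

```text
FL [0.557  0.087  0.0493] gap 0.0033317875588997274
FR [ 0.5516 -0.0739  0.0514] gap 0.002023198848988898
rim [0.6378 0.1808 0.1185] gap 0.00045959970764638674
redtop [ 0.5867 -0.0354  0.0998] gap 0.012651963606376358
blktop [0.5991 0.0536 0.1349] gap 0.0025539440792499936
baseBR [ 0.7035 -0.0787  0.0084] gap 0.0016289680302514697
width 0.16101096679427704 yaw -1.9237505322404818
red 106 [ 0.5848 -0.0344  0.1265] [ 0.5722 -0.0431  0.1006] [ 0.6009 -0.0235  0.1352] 283.92452830188677 240.1320754716981
vialred 51 [ 0.5741 -0.3642  0.0422] [ 0.5666 -0.3738  0.035 ] [ 0.5829 -0.3568  0.05  ] 429.4313725490196 252.68627450980392
cap 82 [0.6358 0.1787 0.1017] 187.67073170731706 215.29268292682926
vialblue 52 [ 0.5721 -0.3103  0.043 ]
tray box px [[387.8792 245.4071]
 [443.1989 238.1914]
 [452.7453 311.381 ]
 [397.4256 318.5966]] [array([ 0.5905, -0.2721,  0.02  ]), array([ 0.6114, -0.4011,  0.02  ]), array([ 0.4423, -0.4246,  0.02  ]), array([ 0.4221, -0.297 ,  0.02  ])] [ 0.516  -0.3487  0.02  ]
face n [-0.4768  0.0146  0.8789] c [0.579  0.0129 0.0632] 696 tilt 28.492083975847528 yaw -1.7565383580911098
```

```bash
cat >> h.py <<'E'
from scipy.spatial.transform import Rotation as Ro
def proj(g,p):
    R,t=cam(g); c=R@p+t; return np.array([g["fx"]*c[0]/c[2]+g["cx"],g["fy"]*c[1]/c[2]+g["cy"]])
s25,c25=np.sin(np.radians(25)),np.cos(np.radians(25))
class Unit:
    def __init__(s,x,y,yaw):
        s.R=Ro.from_euler('z',yaw).as_matrix(); s.o=np.array([x,y,0]); s.F=s.w([0,0,.08])
        s.N=s.R@[-s25,0,c25]; s.U=s.R@[c25,0,s25]; s.Y=s.R@[0,1,0]
    def w(s,p): return s.o+s.R@np.array(p,float)
    def knob(s,q,out,black=False):
        if black: q=q+np.pi
        return s.F+out*s.N+.045*(-np.sin(q)*s.U-np.cos(q)*s.Y)
    def tool(s):  # y along unit y (pointing +y), z=-N
        z=-s.N; y=s.Y; return np.c_[np.cross(y,z),y,z]
def delta(s,tcp,Rt=None):
    "shift cm, turn deg from observed state s to tcp,Rt"
    R0=Ro.from_rotvec(s["ee_rot"]); r=np.zeros(3) if Rt is None else np.degrees((Ro.from_matrix(Rt)*R0.inv()).as_rotvec())
    return np.round((np.array(tcp)-s["position"])*100,2),np.round(r,1)
E
python3 - <<'E'
from h import *
from scipy.optimize import least_squares
np.set_printoptions(precision=4,suppress=True)
d=pickle.load(open("im0.pkl","rb")); T,S=d["top"],d["side"]
t=lambda x,y:np.array([155+x/5,180+y/5]); s=lambda x,y:np.array([255+x/4.4,145+y/4.4])
def pt(u,q):
    top=u.F-.066*u.U
    return [(top+.08*u.Y,t(380,374),s(79,376)),(top-.08*u.Y,t(735,395),s(183,492)),(u.w([.02,.175,.122]),t(152,166),s(152,187)),
     (u.knob(q,.0585),t(644,316),s(203,303)),(u.knob(q,.0585,True),t(438,262),s(175,230))]
def f(v):
    u=Unit(*v[:3]); r=[]
    for p,a,b in pt(u,v[3]): r+=[proj(T,p)-a,proj(S,p)-b]
    return np.concatenate(r)
r=least_squares(f,[.613,.0056,-.033,.3],loss="soft_l1"); print(r.x,np.degrees(r.x[2]),f(r.x).reshape(-1,4))
u=Unit(*r.x[:3]); 
from cell import arm
st=arm.observe(); print(u.knob(r.x[3],.045),u.F,u.w([.02,.175,.122]))
print(delta(st,u.knob(r.x[3],.026+.10),u.tool()))
E
```

```text
[ 0.6134  0.0058 -0.0234  0.2245] -1.3385835959456398 [[ 0.0221 -0.1125 -1.3887 -0.9947]
 [-0.3032 -0.5112 -0.6321 -0.4716]
 [-0.0554 -0.1646 -0.166  -1.2627]
 [ 1.4518 -0.1566  0.0438 -0.1558]
 [ 1.7791 -0.4472 -0.3736 -0.4978]]
[ 0.5843 -0.0374  0.1166] [0.6134 0.0058 0.08  ] [0.6374 0.1803 0.122 ]
(array([ 37.81, -63.7 ,  -3.61]), array([ -3.7, -24.8,  14.4]))
```

The fit is good to a millimetre or two: crank at about 0.22 rad, axis foot at (0.613, 0.006). Moving to a hover out along N above the crank for a wrist view.

Emit:
jog_arm(rows=[[[3, -5, 1], [0, -3, 1.8], 1], [[6, -10, 2], [-0.5, -6, 3.6], 1], [[9, -15, 3], [-1, -9, 5.4], 1], [[12, -20, 4], [-1.5, -12, 7.2], 1], [[15, -25, 4], [-2, -15, 9], 1], [[18, -30, 4], [-2.5, -18, 10.8], 1], [[21, -35, 4], [-3, -21, 12.6], 1], [[24, -40, 4], [-3.7, -24.8, 14.4], 1]])

```text
clock: 1.1
position: [0.4128, 0.199, 0.2668]
ee_rot: [0.031, 2.703, -0.005]
force: [1.2, 0.4, 0.2]
width: 1.002
gripper_force: 0.0
```

Emit:
jog_arm(rows=[[[3, -5, 0], [0, 0, 0], 1], [[6, -10, 0], [0, 0, 0], 0.8], [[9, -15, 0], [0, 0, 0], 0.6], [[11.7, -19.3, -0.5], [0, 0, 0], 0.5], [[11.7, -19.3, -0.5], [0, 0, 0], 0.5], [[11.7, -19.3, -0.5], [0, 0, 0], 0.5]])

```text
clock: 1.85
position: [0.5285, 0.0082, 0.2613]
ee_rot: [0.032, 2.706, -0.005]
force: [-0.6, 0.8, -0.4]
width: 0.52
gripper_force: 0.0
```

Run:
```python
from h import *
from cell import arm
np.set_printoptions(precision=4,suppress=True)
s=arm.observe(); g=arm.get_image("wrist"); pickle.dump((s,g),open("w1.pkl","wb"))
cv2.imwrite("pics/w1.png",g["img"][:,:,::-1]); print(s["position"],s["ee_rot"],s["width"],s["force"],g["mount"],g["fx"])
```

```text
[0.5285 0.0082 0.2613] [ 0.0322  2.706  -0.0053] 0.5199479835396212 [-0.6185  0.7807 -0.425 ] [[-0.0003 -0.9594 -0.282   0.0769]
 [ 1.     -0.     -0.0009  0.    ]
 [ 0.0009 -0.282   0.9594 -0.1568]
 [ 0.      0.      0.      1.    ]] 417.007529682948
```

View pics/w1.png

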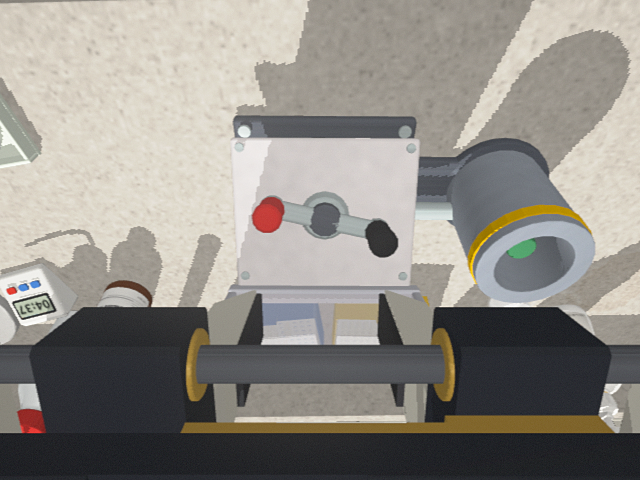

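Wrist view: red knob top at (266,217), black knob top at (383,242), hub (325,217), face front corners (232,138) and (419,136), well mouth centre (531,262).

```bash
cat >> h.py <<'E'
def wproj(s,g,p):
    M=np.eye(4); M[:3,:3]=Ro.from_rotvec(s["ee_rot"]).as_matrix(); M[:3,3]=s["position"]
    c=np.linalg.inv(M@np.array(g["mount"]))@np.append(p,1); return np.array([g["fx"]*c[0]/c[2]+g["cx"],g["fy"]*c[1]/c[2]+g["cy"]])
E
python3 - <<'E'
from h import *
from scipy.optimize import least_squares
np.set_printoptions(precision=4,suppress=True)
s,g=pickle.load(open("w1.pkl","rb"))
hsv=cv2.cvtColor(g["img"],cv2.COLOR_RGB2HSV).astype(int)
m=((hsv[...,0]<8)|(hsv[...,0]>172))&(hsv[...,1]>150); m[:,:240]=0;m[:,300:]=0;m[:180]=0;m[250:]=0
v,x=np.nonzero(m); print("red",x.min(),x.max(),v.min(),v.max())
k=(hsv[...,2]<60); k[:,:355]=0;k[:,405:]=0;k[:200]=0;k[270:]=0
v,x=np.nonzero(k); print("black",x.min(),x.max(),v.min(),v.max())
def pt(u,q):
    e=u.F-.066*u.U
    return [(e+.08*u.Y,(419,136.5)),(e-.08*u.Y,(232,138)),(u.w([.02,.175,.122]),(531,262)),(u.knob(q,.0585),(266,217)),(u.knob(q,.0585,True),(383,242))]
f=lambda v:np.concatenate([wproj(s,g,p)-a for p,a in pt(Unit(*v[:3]),v[3])])
r=least_squares(f,[.613,.0056,-.023,.22],loss="soft_l1"); print(r.x,np.degrees(r.x[2]),f(r.x).reshape(-1,2))
E
```

```text
red 253 283 197 231
black 366 396 221 256
[ 0.6127  0.0095 -0.0171  0.2305] -0.9805508529498479 [[ 1.169  -0.7994]
 [-5.0703 -0.9838]
 [ 4.8552  1.3085]
 [-1.6682  0.879 ]
 [ 0.1929  2.2018]]
```

Run:
```python
from h import *
from scipy.optimize import least_squares
np.set_printoptions(precision=4,suppress=True)
s,g=pickle.load(open("w1.pkl","rb"))
M=np.eye(4); M[:3,:3]=Ro.from_rotvec(s["ee_rot"]).as_matrix(); M[:3,3]=s["position"]; M=M@np.array(g["mount"])
def dw(u,v):
    z=np.median(g["depth"][v-1:v+2,u-1:u+2]); return (M@[(u-g["cx"])/g["fx"]*z,(v-g["cy"])/g["fy"]*z,z,1])[:3],z
for n,p in dict(FL=(414,141),FR=(237,143),TL=(414,280),redtop=(266,217),blktop=(383,242),hub=(325,217),face=(325,170),face2=(325,265),rimR=(582,250),rimL=(482,268),rimN=(535,231),rimF=(525,295),work=(450,80)).items(): print(n,*dw(*p))
us,vs=np.meshgrid(range(240,412,3),range(145,280,3)); P=np.array([dw(a,b)[0] for a,b in zip(us.ravel(),vs.ravel())])
for i in range(8):
    c=P.mean(0); V=np.linalg.svd(P-c)[2]; n=V[2]*np.sign(V[2,2]); r=abs((P-c)@n); P=P[r<max(.002,1.5*np.median(r))]
print(c,n,"tilt",np.degrees(np.arccos(n[2])),np.degrees(np.arctan2(-n[1],-n[0])),"z of plane at F.. dist",n@(np.array([.613,.007,.08])-c))
```

```text
FL [0.5592 0.0861 0.0516] 0.34860328
FR [ 0.5562 -0.0615  0.0541] 0.34706384
TL [ 0.7829  0.123  -0.0021] 0.53608197
redtop [ 0.5786 -0.0328  0.1268] 0.30678365
blktop [0.598  0.0537 0.1349] 0.31222787
hub [0.6029 0.0106 0.0964] 0.3449913
face [0.5791 0.0113 0.0618] 0.35529456
face2 [0.6564 0.0097 0.0982] 0.37898472
rimR [0.6231 0.2177 0.1205] 0.33700955
rimL [0.6414 0.1415 0.1207] 0.35013196
rimN [0.6024 0.1737 0.1202] 0.32428145
rimF [0.676  0.1876 0.1209] 0.37207624
work [ 0.5287  0.1229 -0.0013] 0.3676029
[0.6103 0.011  0.0765] [-0.4212  0.0139  0.9069] tilt 24.922862080049097 -1.8896871760076912 z of plane at F.. dist 0.001973948127310276
```

```bash
cat > plan.py <<'E'
from h import *
from cell import arm
import sys
np.set_printoptions(precision=2,suppress=True)
u=Unit(.6127,.0085,-.031)
OUT=.029
def arc(q0,q1,n=16,black=False):
    P=[u.knob(q,OUT,black)*100 for q in np.linspace(q0,q1,n+1)]
    for h in range(0,n,8): print("call from",P[h],[list(map(float,np.round(P[h+i]-P[h],1))) for i in range(1,9)])
E
python3 - <<'E'
from plan import *
s=arm.observe()
print("pre",delta(s,u.knob(.22,.09),u.tool()),"down",(u.knob(.22,OUT)-u.knob(.22,.09))*100)
arc(.22,3.38)
E
```

```text
pre (array([  3.6 ,  -4.28, -10.4 ]), array([-0.1, -0. , -0.5])) down [ 2.58 -0.08 -5.53]
call from [59.02 -3.47 10.21] [[-0.8, 0.3, -0.4], [-1.4, 0.8, -0.7], [-2.0, 1.4, -1.0], [-2.5, 2.1, -1.2], [-2.8, 2.9, -1.4], [-3.0, 3.7, -1.5], [-3.0, 4.6, -1.5], [-2.9, 5.5, -1.4]]
call from [56.11  2.03  8.78] [[0.3, 0.8, 0.1], [0.7, 1.6, 0.3], [1.3, 2.2, 0.6], [1.9, 2.8, 0.9], [2.7, 3.1, 1.2], [3.4, 3.3, 1.6], [4.2, 3.3, 1.9], [5.0, 3.2, 2.3]]
```

Emit:
jog_arm(rows=[[[1.8, -2.1, -5.2], [0, 0, -0.5], 0.5], [[3.6, -4.3, -10.4], [0, 0, -0.5], 0.5], [[4.9, -4.3, -13.2], [0, 0, -0.5], 0.5], [[6.2, -4.4, -15.9], [0, 0, -0.5], 0.5], [[6.2, -4.4, -15.9], [0, 0, -0.5], 0.5], [[6.2, -4.4, -15.9], [0, 0, -0.5], 0.0], [[6.2, -4.4, -15.9], [0, 0, -0.5], 0.0], [[6.2, -4.4, -15.9], [0, 0, -0.5], 0.0]], newtons=25)

```text
clock: 2.9
position: [0.5915, -0.0333, 0.1044]
ee_rot: [0.038, 2.703, -0.004]
force: [-3.4, 4.0, 10.1]
width: 0.234
gripper_force: 25.1
```

Run:
```python
from plan import *
s=arm.observe(); g=arm.get_image("wrist"); cv2.imwrite("pics/w2.png",g["img"][:,:,::-1]); print(s["position"],s["width"],s["gripper_force"],s["force"],delta(s,u.knob(.22,OUT),u.tool()))
```

```text
[ 0.59 -0.03  0.1 ] 0.234129553037329 25.051045026630163 [-3.4   3.97 10.08] (array([-0.13, -0.15, -0.22]), array([-0.2,  0.1, -0.2]))
```

View pics/w2.png

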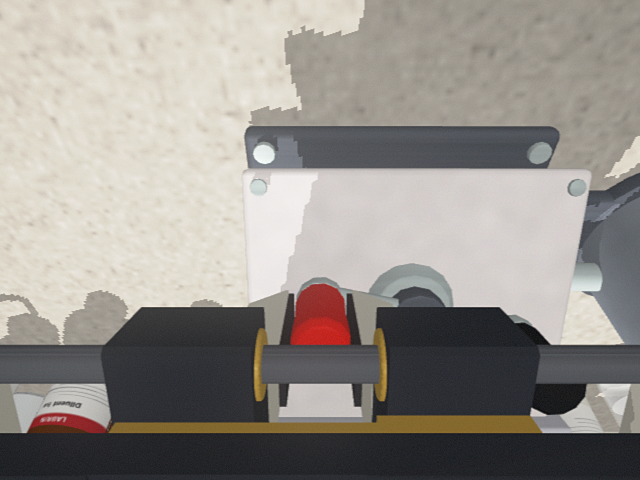

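The red knob is between the pads (320,315), opening 21.5 mm as expected. A 10 N push along N means the tips touch the arm, so I'll reopen, rise 4 mm, grip again, and then start the arc.

Emit:
jog_arm(rows=[[[0, 0.1, 0], [0, 0, 0], 0.4], [[-0.2, 0.1, 0.4], [0, 0, 0], 0.4], [[-0.2, 0.1, 0.4], [0, 0, 0], 0.0], [[-0.2, 0.1, 0.4], [0, 0, 0], 0.0], [[-0.2, 0.1, 0.4], [0, 0, 0], 0.0]], newtons=30)

```text
clock: 3.58
position: [0.5891, -0.0333, 0.107]
ee_rot: [0.041, 2.705, -0.005]
force: [-2.7, 5.1, 6.7]
width: 0.224
gripper_force: 30.0
```

Emit:
jog_arm(rows=[[[-0.8, 0.3, -0.4], [0, 0, 0], 0], [[-1.4, 0.8, -0.7], [0, 0, 0], 0], [[-2.0, 1.4, -1.0], [0, 0, 0], 0], [[-2.5, 2.1, -1.2], [0, 0, 0], 0]])

```text
clock: 4.08
position: [0.5653, -0.0157, 0.0958]
ee_rot: [0.047, 2.701, -0.01]
force: [3.2, -2.6, 0.3]
width: 0.232
gripper_force: 30.0
```

Run:
```python
from plan import *
s=arm.observe(); p=s["position"]; r=p-u.F; 
print(s["clock"],p*100,s["force"],"out",r@u.N*100,"U",r@u.U*100,"Y",r@u.Y*100,"q",np.arctan2(-(r@u.U),-(r@u.Y)),s["width"])
```

```text
4.075 [56.53 -1.57  9.58] [ 3.18 -2.58  0.31] out 3.4000691904695444 U -3.558890676098097 Y -2.565055711302887 q 0.9462822348813342 0.23183099567407225
```

Tracking the circle well, with low forces. Continuing the red stroke.

Emit:
jog_arm(rows=[[[-0.3, 0.8, -0.2], [0, 0, 0], 0], [[-0.5, 1.6, -0.3], [0, 0, 0], 0], [[-0.5, 2.5, -0.3], [0, 0, 0], 0], [[-0.4, 3.4, -0.2], [0, 0, 0], 0], [[-0.1, 4.2, -0.1], [0, 0, 0], 0], [[0.3, 5.0, 0.1], [0, 0, 0], 0], [[0.9, 5.6, 0.4], [0, 0, 0], 0], [[1.5, 6.2, 0.7], [0, 0, 0], 0]])

```text
clock: 5.08
position: [0.5764, 0.0483, 0.1002]
ee_rot: [0.043, 2.71, -0.007]
force: [-3.0, -0.5, -5.4]
width: 0.229
gripper_force: 30.0
```

Emit:
jog_arm(rows=[[[0.8, 0.3, 0.3], [0, 0, 0], 0], [[1.5, 0.5, 0.7], [0, 0, 0], 0], [[2.3, 0.5, 1.0], [0, 0, 0], 0], [[3.1, 0.4, 1.4], [0, 0, 0], 0], [[3.1, 0.4, 1.4], [0, 0, 0], 0]])

```text
clock: 5.7
position: [0.6107, 0.0535, 0.116]
ee_rot: [0.041, 2.704, -0.006]
force: [1.1, 5.8, 1.1]
width: 0.234
gripper_force: 30.0
```

```bash
cat >> plan.py <<'E'
def st():
    s=arm.observe(); p=s["position"]; r=p-u.F; a,b=r@u.U*100,r@u.Y*100
    print(s["clock"],p*100,"f",s["force"],"out",r@u.N*100,"U",a,"Y",b,"rad",np.hypot(a,b),"q",np.arctan2(-a,-b)%(2*np.pi),s["width"],s["gripper_force"]); return s
E
python3 - <<'E'
from plan import *
s=st()
E
```

```text
5.7 [61.07  5.35 11.6 ] f [1.11 5.84 1.13] out 3.4069030462237326 U 1.2108951888439718 Y 4.492942802259587 rad 4.653257158458117 q 3.404848176783193 0.233723282935633 30.000201256480068
```

The red stroke reached q≈3.40. Changing to the black knob.

Emit:
jog_arm(rows=[[[0, 0, 0], [0, 0, 0], 0.5], [[0, 0, 0], [0, 0, 0], 0.5], [[-1.3, 0, 2.7], [0, 0, 0], 0.5], [[-2.5, 0.1, 5.4], [0, 0, 0], 0.5], [[-3.8, -4.3, 4.9], [0, 0, 0], 0.5], [[-5.0, -8.6, 4.4], [0, 0, 0], 0.5], [[-3.7, -8.7, 1.7], [0, 0, 0], 0.5], [[-2.5, -8.7, -1.0], [0, 0, 0], 0.5]])

```text
clock: 6.7
position: [0.5853, -0.0361, 0.1054]
ee_rot: [0.046, 2.704, -0.008]
force: [1.2, 1.3, 0.9]
width: 0.503
gripper_force: 0.0
```

Emit:
jog_arm(rows=[[[0, 0, 0], [0, 0, 0], 0.5], [[0, 0, 0], [0, 0, 0], 0], [[0, 0, 0], [0, 0, 0], 0], [[0, 0, 0], [0, 0, 0], 0]])

```text
clock: 7.2
position: [0.5852, -0.0326, 0.1065]
ee_rot: [0.039, 2.704, -0.004]
force: [-1.9, 3.9, 7.9]
width: 0.23
gripper_force: 30.1
```

```bash
sed -i 's/.0085,-.031/.0095,-.031/' plan.py
python3 - <<'E'
from plan import *
s=st(); arc(.27,3.43)
E
```

```text
7.2 [58.52 -3.26 10.65] f [-1.9   3.93  7.89] out 3.509507674041807 U -1.2545847938161443 Y -4.290430163275515 rad 4.470097760767549 q 0.28448334616804904 0.22998918371275545 30.06881763925776
call from [58.82 -3.31 10.12] [[-0.7, 0.3, -0.3], [-1.4, 0.8, -0.7], [-2.0, 1.5, -0.9], [-2.4, 2.2, -1.2], [-2.7, 3.0, -1.3], [-2.8, 3.9, -1.4], [-2.8, 4.8, -1.4], [-2.7, 5.7, -1.3]]
call from [56.16  2.35  8.8 ] [[0.3, 0.8, 0.1], [0.8, 1.5, 0.3], [1.4, 2.2, 0.6], [2.0, 2.6, 0.9], [2.8, 3.0, 1.3], [3.6, 3.1, 1.6], [4.4, 3.1, 2.0], [5.2, 2.9, 2.4]]
```

Black knob gripped. Winding its stroke (with a 3 mm y correction).

Emit:
jog_arm(rows=[[[-0.7, 0.6, -0.2], [0, 0, 0], 0], [[-1.4, 1.1, -0.5], [0, 0, 0], 0], [[-2.0, 1.8, -0.8], [0, 0, 0], 0], [[-2.4, 2.5, -1.0], [0, 0, 0], 0], [[-2.7, 3.3, -1.2], [0, 0, 0], 0], [[-2.8, 4.2, -1.2], [0, 0, 0], 0], [[-2.8, 5.1, -1.2], [0, 0, 0], 0], [[-2.7, 6.0, -1.2], [0, 0, 0], 0]])

```text
clock: 8.2
position: [0.5577, 0.0238, 0.0934]
ee_rot: [0.045, 2.705, -0.012]
force: [9.1, -5.4, -14.7]
width: 0.232
gripper_force: 30.0
```

Emit:
jog_arm(rows=[[[0.4, 0.8, 0.2], [0, 0, 0], 0], [[0.9, 1.5, 0.4], [0, 0, 0], 0], [[1.5, 2.2, 0.7], [0, 0, 0], 0], [[2.1, 2.6, 1.0], [0, 0, 0], 0], [[2.8, 3.0, 1.3], [0, 0, 0], 0], [[3.6, 3.1, 1.7], [0, 0, 0], 0], [[4.4, 3.1, 2.0], [0, 0, 0], 0], [[5.2, 2.9, 2.4], [0, 0, 0], 0]])

```text
clock: 9.2
position: [0.6087, 0.0539, 0.1169]
ee_rot: [0.043, 2.708, -0.008]
force: [2.6, -3.5, -19.5]
width: 0.232
gripper_force: 30.0
```

Emit:
jog_arm(rows=[[[0, 0, 0], [0, 0, 0], 0], [[0, 0, 0], [0, 0, 0], 0]])

```text
clock: 9.45
position: [0.6104, 0.0533, 0.1177]
ee_rot: [0.044, 2.704, -0.01]
force: [8.0, -3.2, -20.3]
width: 0.232
gripper_force: 30.0
```

Run:
```python
from plan import *
s=st(); r=s["position"]-u.F; print((-2*(r@u.U)*u.U-2*(r@u.Y)*u.Y)*100)
```

```text
9.45 [61.04  5.33 11.77] f [  7.95  -3.15 -20.29] out 3.5715448848237483 U 1.2616414133864953 Y 4.371315683472255 rad 4.549740636623409 q 3.422575030789857 0.2316395901070725 29.996805349364877
[-2.56 -8.67 -1.07]
```

Emit:
jog_arm(rows=[[[0, 0, 0], [0, 0, 0], 0.5], [[0, 0, 0], [0, 0, 0], 0.5], [[-1.3, 0, 2.7], [0, 0, 0], 0.5], [[-2.5, 0.1, 5.4], [0, 0, 0], 0.5], [[-3.8, -4.3, 4.8], [0, 0, 0], 0.5], [[-5.0, -8.5, 4.2], [0, 0, 0], 0.5], [[-3.7, -8.6, 1.5], [0, 0, 0], 0.5], [[-2.5, -8.6, -1.2], [0, 0, 0], 0.5]])

```text
clock: 10.45
position: [0.5866, -0.0323, 0.1065]
ee_rot: [0.045, 2.702, -0.006]
force: [0.6, -0.5, 0.3]
width: 0.498
gripper_force: 0.0
```

Emit:
jog_arm(rows=[[[0, 0, 0], [0, 0, 0], 0.5], [[0, 0, 0], [0, 0, 0], 0], [[0, 0, 0], [0, 0, 0], 0], [[0, 0, 0], [0, 0, 0], 0]])

```text
clock: 10.95
position: [0.5853, -0.0318, 0.1066]
ee_rot: [0.043, 2.703, -0.008]
force: [-1.4, -0.3, 2.1]
width: 0.229
gripper_force: 30.1
```

Run:
```python
from plan import *
s=st()
```

```text
10.95 [58.53 -3.18 10.66] f [-1.36 -0.29  2.12] out 3.5127318622454036 U -1.2401043298332353 Y -4.208087425533651 rad 4.387010203977826 q 0.2865831825829047 0.22922171290600493 30.064305517589673
```

Third stroke, on red.

Emit:
jog_arm(rows=[[[-0.7, 0.3, -0.3], [0, 0, 0], 0], [[-1.4, 0.8, -0.7], [0, 0, 0], 0], [[-2.0, 1.5, -0.9], [0, 0, 0], 0], [[-2.4, 2.2, -1.2], [0, 0, 0], 0], [[-2.7, 3.0, -1.3], [0, 0, 0], 0], [[-2.8, 3.9, -1.4], [0, 0, 0], 0], [[-2.8, 4.8, -1.4], [0, 0, 0], 0], [[-2.7, 5.7, -1.3], [0, 0, 0], 0]])

```text
clock: 11.95
position: [0.5597, 0.0234, 0.0941]
ee_rot: [0.047, 2.701, -0.011]
force: [11.9, -6.5, -6.3]
width: 0.231
gripper_force: 30.0
```

Emit:
jog_arm(rows=[[[0.3, 0.8, 0.1], [0, 0, 0], 0], [[0.8, 1.5, 0.3], [0, 0, 0], 0], [[1.4, 2.2, 0.6], [0, 0, 0], 0], [[2.0, 2.6, 0.9], [0, 0, 0], 0], [[2.8, 3.0, 1.3], [0, 0, 0], 0], [[3.6, 3.1, 1.6], [0, 0, 0], 0], [[4.4, 3.1, 2.0], [0, 0, 0], 0], [[5.2, 2.9, 2.4], [0, 0, 0], 0]])

```text
clock: 12.95
position: [0.6082, 0.0546, 0.116]
ee_rot: [0.042, 2.708, -0.006]
force: [-7.1, 0.6, 3.5]
width: 0.228
gripper_force: 30.0
```

Emit:
jog_arm(rows=[[[0, 0, 0], [0, 0, 0], 0], [[0, 0, 0], [0, 0, 0], 0]])

```text
clock: 13.2
position: [0.6097, 0.0542, 0.1167]
ee_rot: [0.043, 2.705, -0.007]
force: [-2.8, 0.6, 5.2]
width: 0.229
gripper_force: 30.0
```

Run:
```python
from plan import *
s=st()
```

```text
13.2 [60.97  5.42 11.67] f [-2.76  0.57  5.17] out 3.5140729140656126 U 1.151459467852468 Y 4.459177193219206 rad 4.605444619863907 q 3.3942949559846243 0.2291779161892327 30.00089427572675
```

Emit:
jog_arm(rows=[[[0, 0, 0], [0, 0, 0], 0.5], [[0, 0, 0], [0, 0, 0], 0.5], [[-1.3, 0, 2.7], [0, 0, 0], 0.5], [[-2.5, 0.1, 5.4], [0, 0, 0], 0.5], [[-3.8, -4.3, 4.9], [0, 0, 0], 0.5], [[-4.9, -8.6, 4.4], [0, 0, 0], 0.5], [[-3.6, -8.7, 1.7], [0, 0, 0], 0.5], [[-2.4, -8.7, -1.0], [0, 0, 0], 0.5]])

```text
clock: 14.2
position: [0.5864, -0.0333, 0.1064]
ee_rot: [0.045, 2.704, -0.007]
force: [0.8, 0.1, 0.7]
width: 0.497
gripper_force: 0.0
```

Emit:
jog_arm(rows=[[[0, 0, 0], [0, 0, 0], 0.5], [[0, 0, 0], [0, 0, 0], 0], [[0, 0, 0], [0, 0, 0], 0], [[0, 0, 0], [0, 0, 0], 0]])

```text
clock: 14.7
position: [0.5862, -0.0327, 0.1075]
ee_rot: [0.042, 2.704, -0.008]
force: [-0.4, -1.0, 2.2]
width: 0.229
gripper_force: 30.1
```

Run:
```python
from plan import *
s=st(); arc(.26,1.5,8); arc(1.5,1.66,8)
```

```text
14.7 [58.62 -3.27 10.75] f [-0.35 -1.02  2.16] out 3.5571567489233473 U -1.1140728714844566 Y -4.304811565885028 rad 4.446634792824246 q 0.2532410226001229 0.22865423929417467 30.066678113071248
call from [58.86 -3.33 10.14] [[-0.6, 0.2, -0.3], [-1.1, 0.6, -0.5], [-1.6, 1.0, -0.8], [-2.0, 1.5, -1.0], [-2.4, 2.1, -1.1], [-2.7, 2.8, -1.3], [-2.8, 3.4, -1.4], [-2.9, 4.1, -1.4]]
call from [55.97  0.8   8.73] [[-0.0, 0.1, -0.0], [-0.0, 0.2, -0.0], [-0.0, 0.3, -0.0], [0.0, 0.4, -0.0], [0.0, 0.4, -0.0], [0.0, 0.5, -0.0], [0.0, 0.6, -0.0], [0.0, 0.7, 0.0]]
```

Emit:
jog_arm(rows=[[[-0.6, 0.2, -0.3], [0, 0, 0], 0], [[-1.1, 0.6, -0.5], [0, 0, 0], 0], [[-1.6, 1.0, -0.8], [0, 0, 0], 0], [[-2.0, 1.5, -1.0], [0, 0, 0], 0], [[-2.4, 2.1, -1.1], [0, 0, 0], 0], [[-2.7, 2.8, -1.3], [0, 0, 0], 0], [[-2.8, 3.4, -1.4], [0, 0, 0], 0], [[-2.8, 4.1, -1.4], [0, 0, 0], 0]])

```text
clock: 15.7
position: [0.5564, 0.0072, 0.0926]
ee_rot: [0.046, 2.706, -0.008]
force: [-12.7, -5.2, 19.4]
width: 0.229
gripper_force: 30.0
```

Emit:
jog_arm(rows=[[[0, 0.1, 0], [0, 0, 0], 0], [[0, 0.2, 0], [0, 0, 0], 0], [[0, 0.3, 0], [0, 0, 0], 0], [[0, 0.4, 0], [0, 0, 0], 0], [[0, 0.4, 0], [0, 0, 0], 0]])

```text
clock: 16.32
position: [0.5562, 0.0119, 0.0925]
ee_rot: [0.044, 2.706, -0.007]
force: [-13.2, -2.9, 19.6]
width: 0.226
gripper_force: 30.0
```

Run:
```python
from plan import *
s=st()
```

```text
16.325 [55.62  1.19  9.25] f [-13.22  -2.93  19.57] out 3.5193178769822446 U -4.59499232064564 Y 0.06344854040193769 rad 4.59543035461006 q 1.5846036422241183 0.22626532035358277 30.003446476184763
```

Still moving freely (only friction along the path). Easing out 2 mm along N and pushing on gently to the stop.

Emit:
jog_arm(rows=[[[0, 0.1, 0.2], [0, 0, 0], 0], [[0, 0.2, 0.2], [0, 0, 0], 0], [[0, 0.3, 0.2], [0, 0, 0], 0], [[0, 0.3, 0.2], [0, 0, 0], 0]])

```text
clock: 16.82
position: [0.5561, 0.0125, 0.0932]
ee_rot: [0.047, 2.708, -0.014]
force: [3.5, -9.6, -12.3]
width: 0.229
gripper_force: 30.0
```

Emit:
jog_arm(rows=[[[0, 0.1, 0], [0, 0, 0], 0], [[0, 0.2, 0], [0, 0, 0], 0], [[0, 0.3, 0], [0, 0, 0], 0], [[0, 0.3, 0], [0, 0, 0], 0]])

```text
clock: 17.32
position: [0.5561, 0.0127, 0.0932]
ee_rot: [0.051, 2.707, -0.019]
force: [4.0, -18.1, -15.2]
width: 0.228
gripper_force: 30.0
```

Resistance rose to 18 N with no motion: the crank is at its stop. Relaxing, letting go and retreating along N.

Emit:
jog_arm(rows=[[[0, -0.5, 0], [0, 0, 0], 0], [[0, -0.5, 0], [0, 0, 0], 0.5], [[0, -0.5, 0], [0, 0, 0], 0.5], [[-1.3, -0.4, 2.7], [0, 0, 0], 0.5], [[-2.9, -0.4, 6.3], [0, 0, 0], 0.5], [[-4.6, -0.3, 10.0], [0, 0, 0], 0.5], [[-4.6, -0.3, 14.0], [0, 0, 0], 0.5], [[-4.6, -0.3, 14.0], [0, 0, 0], 0.5]])

```text
clock: 18.32
position: [0.4972, 0.0383, 0.2019]
ee_rot: [0.001, 2.757, 0.049]
force: [-0.5, 0.7, -0.2]
width: 0.501
gripper_force: 0.0
```

Run:
```python
from plan import *
s=st(); print(s["joints"],s["ee_rot"])
T=arm.get_image("top"); S=arm.get_image("side"); pickle.dump((T,S),open("im1.pkl","wb"))
def cloud(g):
    v,x=np.mgrid[0:480,0:640]; z=g["depth"]; R,t=cam(g); c=np.stack([(x-g["cx"])/g["fx"]*z,(v-g["cy"])/g["fy"]*z,z],-1); return (c-t)@R
for n,g in (("T",T),("S",S)):
    P=cloud(g); hsv=cv2.cvtColor(g["img"],cv2.COLOR_RGB2HSV).astype(int)
    m=(hsv[...,0]>50)&(hsv[...,0]<80)&(hsv[...,1]>120)&(np.linalg.norm(P[...,:2]-[.638,.18],axis=-1)<.04)
    q=P[m]; v,x=np.nonzero(m); print(n,"cap",m.sum(), np.median(q,0)*100 if len(q) else "", q[:,2].max()*100 if len(q) else "", x.mean() if len(q) else "",v.mean() if len(q) else "", x.min() if len(q) else "",x.max() if len(q) else "",v.min() if len(q) else "",v.max() if len(q) else "")
    k=(P[...,1]>.05)&(P[...,1]<.35)&(P[...,2]>.15)&(P[...,0]>.60)&(P[...,0]<1.2)&(g["depth"]>0)
    q=P[k]; 
    for y in np.arange(.05,.35,.05):
        w=q[(q[:,1]>=y)&(q[:,1]<y+.05)]; 
        if len(w): 
            o=w[w[:,0]>.69]; print(" y",round(y,2),"min x beyond .69",np.percentile(o[:,0],1) if len(o) else None, "zmin there",o[:,2].min() if len(o) else None, len(o))
cv2.imwrite("pics/side1.png",cv2.resize(S["img"][120:300,210:410,::-1],None,fx=3.5,fy=3.3,interpolation=cv2.INTER_CUBIC))
```

```text
18.325 [49.72  3.83 20.19] f [-0.47  0.7  -0.15] out 15.968074310907843 U -5.391395625024403 Y 2.522705052946021 rad 5.952410231972563 q 2.008446591420274 0.5006366921304836 0.0
[-1.34  0.03  1.2   2.29 -0.02  0.46  1.44] [0.   2.76 0.05]
T cap 91 [63.55 17.91 17.08] 17.70046753938607 181.15384615384616 210.52747252747253 176 187 206 215
 y 0.05 min x beyond .69 None zmin there None 0
 y 0.15 min x beyond .69 None zmin there None 0
S cap 0        
 y 0.05 min x beyond .69 0.8487171331024301 zmin there 0.15066667517414928 2011
 y 0.1 min x beyond .69 0.8504653408631322 zmin there 0.15021466526732613 1101
 y 0.15 min x beyond .69 0.955701698367559 zmin there 0.15026456802234509 369
 y 0.2 min x beyond .69 0.9556271217013343 zmin there 0.15047816080489862 360
 y 0.25 min x beyond .69 0.9553072840050313 zmin there 0.15010106941448073 616
 y 0.3 min x beyond .69 0.8504460048995796 zmin there 0.15063653275356703 1461
```

View pics/side1.png

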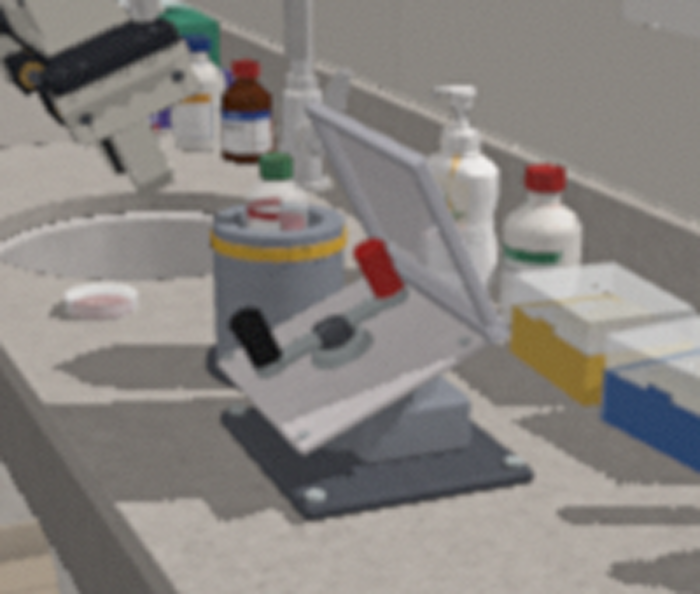

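Side view: lift up, black knob down-slope at (255,335), red up-slope at (380,268), green cap (277,165) standing well above the rim; cap top z≈0.171. Now over the bottle with the tool vertical, fingers closing along x to stay clear of the screen.

Run:
```python
from plan import *
T,S=pickle.load(open("im1.pkl","rb")); print(atz(T,181.3,210.5,.172)*100, atz(T,181.3,210.5,.165)*100)
s=arm.observe(); R0=Ro.from_rotvec(s["ee_rot"]); Rt=Ro.from_matrix(np.array([[0,1,0],[1,0,0],[0,0,-1.]]))
c=np.array([.511,.0095,.2335]) # commanded estimate
Rc=Ro.from_matrix(Unit(0,0,-.031).tool())
for a in (.3,1):
  pass
rv=(Rt*Rc.inv()).as_rotvec(); rv2=(Rt*R0.inv()).as_rotvec()
print("turn from cmd",np.degrees(rv),"from meas",np.degrees(rv2),"shift",(np.array([.637,.18,.27])-c)*100, s["joints"], pickle.load(open("w1.pkl","rb"))[0]["joints"])
print(Rc.as_rotvec(),s["ee_rot"])
```

```text
[63.56 17.85 17.2 ] [63.66 18.   16.5 ]
turn from cmd [ 19.83  19.22 -86.7 ] from meas [ 15.67  19.12 -88.71] shift [12.6  17.05  3.65] [-1.34  0.02  1.2   2.29 -0.02  0.45  1.44] [-0.92 -0.04  0.75  2.17  0.19  0.58  1.24]
[ 0.04  2.7  -0.01] [0.   2.75 0.05]
```

Emit:
jog_arm(rows=[[[0, 2, 2], [2, 2, -9.5], 0.6], [[0, 4.5, 4], [4, 4, -19], 0.6], [[1, 7, 5], [6, 6, -28.5], 0.6], [[3, 10, 5], [8, 8, -38], 0.6], [[5, 13, 5], [10.5, 10.5, -47], 0.6], [[7.5, 15, 5], [13, 12.5, -56], 0.6], [[10, 17, 5], [15, 15, -65], 0.6], [[12.6, 17, 4], [17, 17, -74], 0.6]])

```text
clock: 19.42
position: [0.6253, 0.2123, 0.2395]
ee_rot: [1.904, 2.441, 0.112]
force: [0.5, 0.7, 1.3]
width: 0.602
gripper_force: 0.0
```

Emit:
jog_arm(rows=[[[0, 0, 0], [1, 1, -8], 0.6], [[0, 0, 0], [2, 2, -13], 0.6], [[0, 0, 0], [2, 2, -13], 0.6]])

```text
clock: 19.8
position: [0.6243, 0.2086, 0.2399]
ee_rot: [2.197, 2.235, 0.109]
force: [-0.0, 0.1, 1.0]
width: 0.597
gripper_force: 0.0
```

Run:
```python
from plan import *
s=arm.observe(); Rt=np.array([[0,1,0],[1,0,0],[0,0,-1.]])
print(s["clock"],s["position"],Ro.from_rotvec(s["ee_rot"]).as_matrix(),s["joints"],delta(s,[.637,.18,.27],Rt))
g=arm.get_image("wrist"); pickle.dump((s,g),open("w2.pkl","wb")); cv2.imwrite("pics/w3.png",g["img"][:,:,::-1])
hsv=cv2.cvtColor(g["img"],cv2.COLOR_RGB2HSV).astype(int); m=((hsv[...,0]>50)&(hsv[...,0]<80)&(hsv[...,1]>120)).astype(np.uint8)
n,l,stt,ce=cv2.connectedComponentsWithStats(m)
for i in range(1,n):
    if stt[i,4]>150: 
        x,y=ce[i]; z=np.median(g["depth"][l==i]); M=np.eye(4); M[:3,:3]=Ro.from_rotvec(s["ee_rot"]).as_matrix(); M[:3,3]=s["position"]
        print(stt[i],ce[i],z,(M@g["mount"]@[(x-g["cx"])/g["fx"]*z,(y-g["cy"])/g["fy"]*z,z,1])*100)
```

```text
19.8 [0.62 0.21 0.24] [[-0.02  1.    0.05]
 [ 1.    0.02  0.05]
 [ 0.04  0.05 -1.  ]] [-1.06  0.66  1.16  1.59 -0.68  1.27  0.22] (array([ 1.27, -2.86,  3.01]), array([-2.6,  3. , -1. ]))
[558 206  42  64 339] [571.03 229.07] 0.35169563 [ 84.53  21.03   6.65 100.  ]
```

View pics/w3.png

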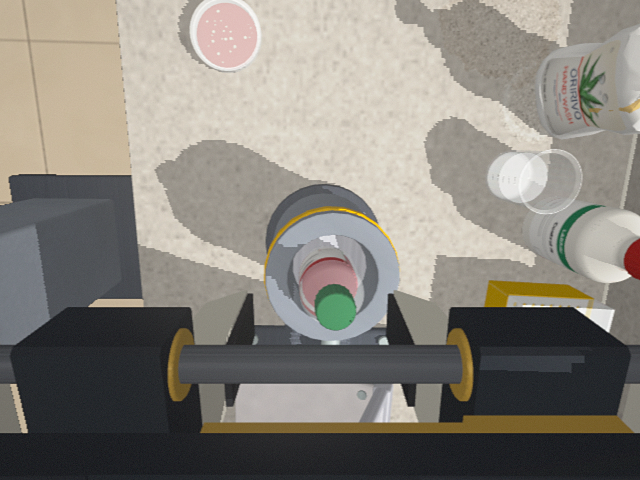

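Wrist view: the cap top is at (336,303), the well mouth around (331,275), the fingers at (240,345) and (400,345). Working out the cap centre at its top height.

Run:
```python
from plan import *
s,g=pickle.load(open("w2.pkl","rb")); M=np.eye(4); M[:3,:3]=Ro.from_rotvec(s["ee_rot"]).as_matrix(); M[:3,3]=s["position"]; M=M@g["mount"]
x,y=336,302; d=M[:3,:3]@[(x-g["cx"])/g["fx"],(y-g["cy"])/g["fy"],1]; o=M[:3,3]
for z in (.165,.172): print((o+d*(z-o[2])/d[2])*100)
z=np.median(g["depth"][y-2:y+3,x-2:x+3]); print("depth pt",(o+d*z)*100)
s=arm.observe(); Rt=np.array([[0,1,0],[1,0,0],[0,0,-1.]])
print(delta(s,[.637,.18,.21],Rt))
```

```text
[63.81 18.48 16.5 ]
[63.74 18.75 17.2 ]
depth pt [63.76 18.7  17.06]
(array([ 1.3 , -2.84, -3.02]), array([-2.5,  3.1, -1.1]))
```

Emit:
jog_arm(rows=[[[0.6, -1.2, 0], [-1.2, 1.5, -0.5], 0.6], [[1.3, -2.4, -1.5], [-2.5, 3, -1], 0.6], [[1.3, -2.4, -3.0], [-2.5, 3, -1], 0.6], [[1.3, -2.4, -3.0], [-2.5, 3, -1], 0.6], [[1.3, -2.4, -3.0], [-2.5, 3, -1], 0.6]])

```text
clock: 20.48
position: [0.6363, 0.1841, 0.2117]
ee_rot: [2.223, 2.219, 0.001]
force: [-0.3, -0.5, 0.3]
width: 0.598
gripper_force: 0.0
```

Run:
```python
from plan import *
s=arm.observe(); Rt=np.array([[0,1,0],[1,0,0],[0,0,-1.]])
g=arm.get_image("wrist"); M=np.eye(4); M[:3,:3]=Ro.from_rotvec(s["ee_rot"]).as_matrix(); M[:3,3]=s["position"]; M=M@g["mount"]
hsv=cv2.cvtColor(g["img"],cv2.COLOR_RGB2HSV).astype(int); m=(hsv[...,0]>50)&(hsv[...,0]<85)&(hsv[...,1]>90)&(hsv[...,2]>40); m[:,:260]=0; m[:,420:]=0; m[:250]=0
v,x=np.nonzero(m&(g["depth"]>0)); z=g["depth"][v,x]; P=(np.c_[(x-g["cx"])/g["fx"]*z,(v-g["cy"])/g["fy"]*z,z])@M[:3,:3].T+M[:3,3]
top=P[P[:,2]>.164]; print(len(P),"topsurface",top.mean(0)*100,top.min(0)*100,top.max(0)*100,len(top), x.min(),x.max(),v.min(),v.max())
print(s["clock"],s["position"]*100,s["joints"],delta(s,[.637,.185,.147],Rt)); cv2.imwrite("pics/w4.png",g["img"][:,:,::-1])
```

```text
1799 topsurface [63.76 18.2  17.05] [62.61 16.9  16.4 ] [64.94 19.33 17.24] 1669 300 345 255 306
20.475 [63.63 18.41 21.17] [-0.99  0.73  1.13  1.55 -0.68  1.3   0.23] (array([ 0.07,  0.09, -6.47]), array([0. , 0.1, 0.1]))
```

The cap centre is at (0.638, 0.1815), top 0.171. Descending to grip the cap.

Emit:
jog_arm(rows=[[[0.1, -0.2, -2], [0, 0, 0], 0.6], [[0.1, -0.2, -4.5], [0, 0, 0], 0.6], [[0.1, -0.2, -6.3], [0, 0, 0], 0.6], [[0.1, -0.2, -6.3], [0, 0, 0], 0.6], [[0.1, -0.2, -6.3], [0, 0, 0], 0], [[0.1, -0.2, -6.3], [0, 0, 0], 0], [[0.1, -0.2, -6.3], [0, 0, 0], 0], [[0.1, -0.2, -6.3], [0, 0, 0], 0]], newtons=18)

```text
clock: 21.52
position: [0.6378, 0.1814, 0.1489]
ee_rot: [2.224, 2.217, 0.0]
force: [-0.4, 0.2, 1.2]
width: 0.267
gripper_force: 18.0
```

Emit:
jog_arm(rows=[[[0, 0, 0], [0, 0, 0], 0], [[0, 0, 1], [0, 0, 0], 0], [[0, 0, 2.5], [0, 0, 0], 0], [[0, 0, 4.5], [0, 0, 0], 0], [[0, 0, 7], [0, 0, 0], 0], [[0, 0, 10], [0, 0, 0], 0], [[0, 0, 13], [0, 0, 0], 0], [[0, 0, 13], [0, 0, 0], 0]])

```text
clock: 22.52
position: [0.6388, 0.1807, 0.2822]
ee_rot: [2.223, 2.215, 0.006]
force: [0.4, 0.4, -1.5]
width: 0.265
gripper_force: 18.0
```

Run:
```python
from plan import *
s=arm.observe(); print(s["clock"],s["position"]*100,s["joints"],s["width"],s["gripper_force"],s["force"])
# tray refinement from first images: two-view corners via depth & plane
d=pickle.load(open("im0.pkl","rb")); 
for n,z in (("top",.02),("side",.02)):
    g=d[n]; print(n)
T,S=d["top"],d["side"]
cv2.imwrite("pics/tray.png",np.hstack([cv2.resize(T["img"][230:330,375:465,::-1],(400,444),interpolation=cv2.INTER_CUBIC),cv2.resize(S["img"][305:405,265:420,::-1],(400,258),interpolation=cv2.INTER_CUBIC) if 0 else cv2.copyMakeBorder(cv2.resize(S["img"][305:405,265:420,::-1],(400,258),interpolation=cv2.INTER_CUBIC),0,186,0,0,cv2.BORDER_CONSTANT)]))
```

```text
22.525 [63.88 18.07 28.22] [-0.99  0.68  1.17  1.45 -0.63  1.42  0.18] 0.26539910840206205 17.999718189239502 [ 0.36  0.45 -1.55]
top
side
```

View pics/tray.png

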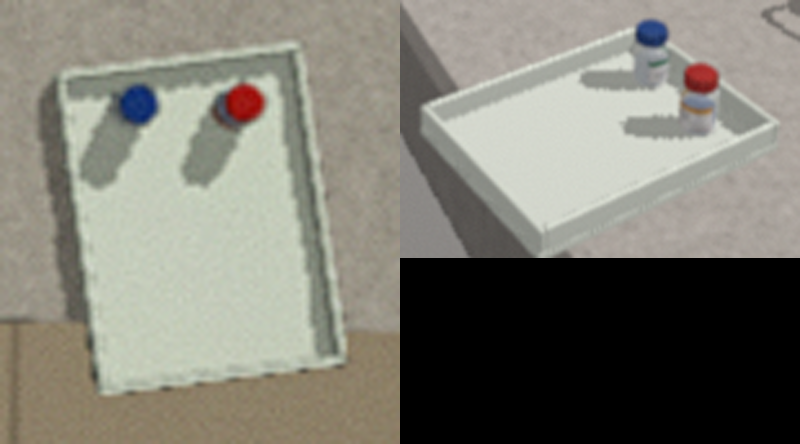

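Tray crop: top-view corners at (62,75), (298,46), (344,360) and (103,390), vials at (139,104) and (244,103). Matching side-view corners at (248,25), (376,122), (143,232) and (24,105). The -x half is free.

Run:
```python
from plan import *
d=pickle.load(open("im0.pkl","rb")); T,S=d["top"],d["side"]
t=lambda x,y:ray(T,375+x/4.44,230+y/4.44); s_=lambda x,y:ray(S,265+x/2.58,305+y/2.58)
C=[]
for n,a,b in [("A",(62,75),(248,25)),("B",(298,46),(376,122)),("C",(344,360),(143,232)),("D",(103,390),(24,105)),("blue",(139,104),(251,32)),("red",(244,103),(301,75))]:
    p,g=two(t(*a),s_(*b)); C.append(p); print(n,p*100,g*100)
c=np.mean(C[:4],0); x=(C[0]+C[1]-C[2]-C[3])/2; yaw=np.arctan2(x[1],x[0]); print("centre",c*100,"len",np.linalg.norm(x),"w",np.linalg.norm(C[0]-C[1]),"yaw",np.degrees(yaw))
X=x/np.linalg.norm(x); print("place",(c-.040*X)*100)
s=arm.observe(); print(s["position"]*100)
```

```text
A [ 58.85 -27.53   2.05] 0.33528095041983424
B [ 60.64 -39.87   2.05] 0.06692664342499072
C [ 44.33 -42.44   1.9 ] 0.07206599098412586
D [ 42.37 -29.86   2.06] 0.02806591967616184
blue [ 57.12 -31.17   4.09] 0.038827416976099705
red [ 57.37 -36.6    4.2 ] 0.0537486552147921
centre [ 51.55 -34.93   2.01] len 0.16582195982255213 w 0.12464210766613504 yaw 8.500626409464765
place [ 47.59 -35.52   2.  ]
[63.88 18.07 28.22]
```

The bottle is held: 24.4 mm opening, about 1.2 N of weight. Carrying it round in front of the crank by turning about the base.

Emit:
jog_arm(rows=[[[-2.6, -0.7, 0.9], [0, 0, 0], 0], [[-5.2, -1.5, 1.8], [0, 0, 0], 0], [[-7.2, -3.4, 2.3], [0, 0, -1.4], 0], [[-8.8, -5.4, 2.8], [0, 0, -2.8], 0], [[-8.3, -8.0, 2.8], [0, 0, -5.5], 0], [[-7.9, -10.7, 2.8], [0, 0, -8.3], 0], [[-7.6, -13.4, 2.8], [0, 0, -11], 0], [[-7.4, -16.1, 2.8], [0, 0, -13.8], 0]], newtons=25)

```text
clock: 23.52
position: [0.5632, 0.0195, 0.3064]
ee_rot: [2.476, 1.932, -0.001]
force: [0.1, -0.1, -0.3]
width: 0.267
gripper_force: 25.0
```

Run:
```python
from plan import *
s=arm.observe(); print(s["clock"],s["position"]*100,s["joints"],s["width"],Ro.from_rotvec(s["ee_rot"]).as_matrix()[:,2])
```

```text
23.525 [56.32  1.95 30.64] [-0.95  0.49  1.27  1.66 -0.48  1.35  0.14] 0.26738896010085583 [-0. -0. -1.]
```

Emit:
jog_arm(rows=[[[0, -2.7, 0], [0, 0, -2.7], 0], [[-0.1, -5.4, 0], [0, 0, -5.5], 0], [[-0.3, -8.1, 0], [0, 0, -8.2], 0], [[-0.7, -10.8, 0], [0, 0, -11], 0]])

```text
clock: 24.02
position: [0.5561, -0.0884, 0.3063]
ee_rot: [2.65, 1.686, -0.001]
force: [-0.5, -0.7, -1.6]
width: 0.27
gripper_force: 25.0
```

Run:
```python
from plan import *
s=arm.observe(); print(s["clock"],s["position"]*100,s["joints"],s["width"],Ro.from_rotvec(s["ee_rot"]).as_matrix())
```

```text
24.025 [55.61 -8.84 30.63] [-0.76  0.49  1.27  1.66 -0.48  1.35  0.15] 0.2695027163347749 [[ 0.42  0.91 -0.  ]
 [ 0.91 -0.42 -0.  ]
 [-0.    0.   -1.  ]]
```

The base joint alone is now doing the turn, as intended. Continuing over the tray and then lowering.

Emit:
jog_arm(rows=[[[-0.4, -3.4, 0], [0, 0, -3.5], 0], [[-1.3, -6.8, 0], [0, 0, -7], 0], [[-1.9, -10.2, 0], [0, 0, -10.5], 0], [[-2.9, -13.6, 0], [0, 0, -14], 0], [[-4.1, -16.9, 0], [0, 0, -17.5], 0], [[-5.4, -20.2, 0], [0, 0, -21], 0], [[-6.9, -23.4, 0], [0, 0, -24.5], 0], [[-8.3, -26.2, 0], [0, 0, -27.5], 0]])

```text
clock: 25.02
position: [0.4725, -0.3506, 0.3064]
ee_rot: [2.976, 1.006, -0.002]
force: [0.1, 0.2, -1.3]
width: 0.265
gripper_force: 25.0
```

Emit:
jog_arm(rows=[[[0, 0, 0], [0, 0, 0], 0], [[0, 0, -2], [0, 0, 0], 0], [[0, 0, -5], [0, 0, 0], 0], [[0, 0, -8], [0, 0, 0], 0], [[0, 0, -11], [0, 0, 0], 0], [[0, 0, -14], [0, 0, 0], 0], [[0, 0, -16], [0, 0, 0], 0], [[0, 0, -16], [0, 0, 0], 0]])

```text
clock: 26.02
position: [0.4734, -0.3485, 0.1454]
ee_rot: [-2.973, -1.011, 0.003]
force: [0.2, 0.1, -1.4]
width: 0.266
gripper_force: 25.0
```

Run:
```python
from plan import *
s=arm.observe(); print(s["clock"],s["position"]*100,s["joints"],s["width"],Ro.from_rotvec(s["ee_rot"]).as_matrix(),s["force"])
g=arm.get_image("side"); T=arm.get_image("top")
cv2.imwrite("pics/side2.png",np.hstack([cv2.resize(g["img"][250:420,230:450,::-1],(396,306),interpolation=cv2.INTER_CUBIC),cv2.resize(T["img"][200:360,330:530,::-1],(382,306),interpolation=cv2.INTER_CUBIC)]))
```

```text
26.025 [ 47.34 -34.85  14.54] [-0.15  0.69  1.12  1.82 -0.7   1.09  0.31] 0.2662168811837653 [[ 0.79  0.61 -0.  ]
 [ 0.61 -0.79  0.  ]
 [-0.   -0.   -1.  ]] [ 0.18  0.15 -1.43]
```

View pics/side2.png

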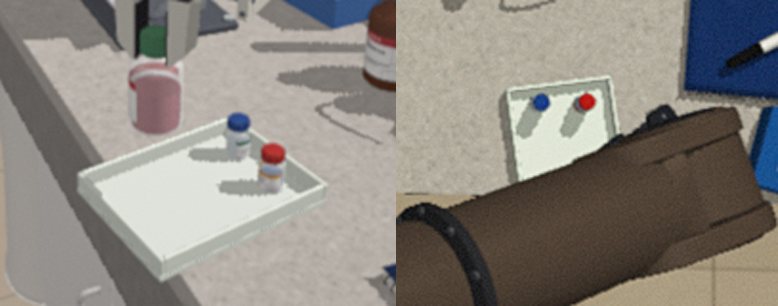

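The bottle hangs above the tray's free half (base at crop 155,124). Checking its true position from that pixel before lowering.

Run:
```python
from plan import *
d=pickle.load(open("im0.pkl","rb")); S=d["side"]
print("expected px",proj(S,np.array([.4734,-.3485,.0865])),"seen",230+155/1.8,250+124/1.8, "landing from side px", atz(S,230+155/1.8,250+124/1.8,.0865)*100)
s=arm.observe()
c=np.array([.5155,-.3493]); a=np.radians(8.5); r=s["position"][:2]-c; print("tray coords",r@[np.cos(a),np.sin(a)]*100,r@[-np.sin(a),np.cos(a)]*100)
```

```text
expected px [317.42 318.05] seen 316.1111111111111 318.8888888888889 landing from side px [ 47.08 -34.97   8.65]
tray coords -4.1222567528422385 0.5568655663659293
```

Position agrees within 3 mm and lies 41 mm into the free half. Lowering gently.

Emit:
jog_arm(rows=[[[0, 0, -1.5], [0, 0, 0], 0], [[0, 0, -3.5], [0, 0, 0], 0], [[0, 0, -5.5], [0, 0, 0], 0], [[0, 0, -6.8], [0, 0, 0], 0], [[0, 0, -7.5], [0, 0, 0], 0], [[0, 0, -7.8], [0, 0, 0], 0], [[0, 0, -7.8], [0, 0, 0], 0]])

```text
clock: 27.0
position: [0.4737, -0.3498, 0.0686]
ee_rot: [2.974, 1.01, -0.001]
force: [1.0, 0.1, -0.4]
width: 0.265
gripper_force: 25.0
```

Emit:
jog_arm(rows=[[[0, 0, -0.1], [0, 0, 0], 0], [[0, 0, -0.2], [0, 0, 0], 0], [[0, 0, -0.2], [0, 0, 0], 0]])

```text
clock: 27.38
position: [0.4736, -0.3496, 0.0665]
ee_rot: [2.974, 1.01, -0.001]
force: [0.1, -0.6, -1.1]
width: 0.265
gripper_force: 25.0
```

Emit:
jog_arm(rows=[[[0, 0, -0.1], [0, 0, 0], 0], [[0, 0, -0.1], [0, 0, 0], 0]])

```text
clock: 27.62
position: [0.4735, -0.3496, 0.0654]
ee_rot: [2.974, 1.01, -0.002]
force: [-0.0, 0.0, -1.4]
width: 0.265
gripper_force: 25.0
```

Emit:
jog_arm(rows=[[[0, 0, -0.1], [0, 0, 0], 0], [[0, 0, -0.1], [0, 0, 0], 0]])

```text
clock: 27.88
position: [0.4735, -0.3496, 0.0643]
ee_rot: [2.974, 1.01, -0.002]
force: [1.2, -0.3, -0.4]
width: 0.263
gripper_force: 25.0
```

Emit:
jog_arm(rows=[[[0, 0, -0.1], [0, 0, 0], 0], [[0, 0, -0.1], [0, 0, 0], 0]])

```text
clock: 28.12
position: [0.4735, -0.3496, 0.0633]
ee_rot: [2.974, 1.01, -0.002]
force: [0.3, -0.9, -0.6]
width: 0.267
gripper_force: 25.0
```

Emit:
jog_arm(rows=[[[0, 0, -0.1], [0, 0, 0], 0], [[0, 0, -0.1], [0, 0, 0], 0]])

```text
clock: 28.38
position: [0.4736, -0.3498, 0.0628]
ee_rot: [2.974, 1.01, -0.001]
force: [-0.7, 1.0, 4.1]
width: 0.269
gripper_force: 25.0
```

Run:
```python
from plan import *
s=arm.observe(); print(s["position"]*100,s["force"])
```

```text
[ 47.36 -34.98   6.28] [-0.67  0.95  4.05]
```

Contact at 4 N. Releasing and rising straight up.

Emit:
jog_arm(rows=[[[0, 0, 0], [0, 0, 0], 0.3], [[0, 0, 0], [0, 0, 0], 0.4], [[0, 0, 0], [0, 0, 0], 0.5], [[0, 0, 0], [0, 0, 0], 0.6], [[0, 0, 1], [0, 0, 0], 0.6], [[0, 0, 3], [0, 0, 0], 0.6], [[0, 0, 6], [0, 0, 0], 0.6], [[0, 0, 10], [0, 0, 0], 0.6]])

```text
clock: 29.38
position: [0.4732, -0.3496, 0.1643]
ee_rot: [2.974, 1.009, -0.002]
force: [1.8, 0.2, 0.7]
width: 0.599
gripper_force: 0.0
```

Emit:
jog_arm(rows=[[[-2, 2, 4], [0, 0, 0], 0.6], [[-4, 5, 8], [0, 0, 0], 0.6], [[-4, 9, 10], [0, 0, 0], 0.6], [[-4, 13, 10], [0, 0, 0], 0.6], [[-4, 13, 10], [0, 0, 0], 0.6]])

```text
clock: 30.0
position: [0.4341, -0.2167, 0.2633]
ee_rot: [-2.971, -1.017, -0.002]
force: [1.2, -0.6, -0.2]
width: 0.6
gripper_force: 0.0
```

Run:
```python
from plan import *
s=arm.observe(); print(s["clock"],s["position"]*100,s["force"])
g=arm.get_image("side"); T=arm.get_image("top")
cv2.imwrite("pics/fin.png",np.hstack([cv2.resize(g["img"][140:420,230:450,::-1],(440,560),interpolation=cv2.INTER_CUBIC),cv2.resize(T["img"][180:360,340:460,::-1],(360,560),interpolation=cv2.INTER_CUBIC)]))
```

```text
30.0 [ 43.41 -21.67  26.33] [ 1.21 -0.63 -0.2 ]
```

View pics/fin.png

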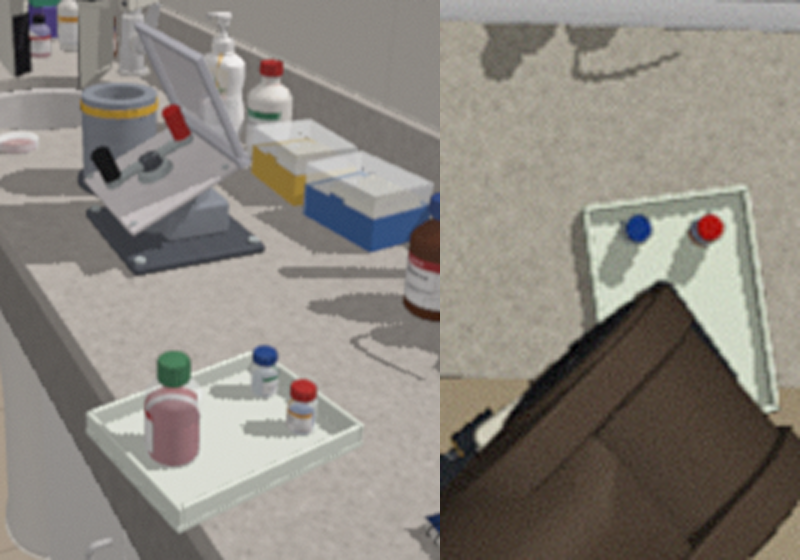

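The picture shows the bottle upright inside the tray at (172,420). Both vials stand untouched at (264,370) and (302,405), and the crank is still at its stop, with the black knob down-slope. Handing in.

```bash
python3 -c "
from cell import arm
print(arm.sign_off())"
```

```text
the job is handed in; nothing more can be done
None
```

The lift is wound up to its stop and left up, the green-capped bottle stands upright in the free half of the tray with both vials undisturbed, and the job was handed in at about 30 s of the 72 s allowed; sign-off gave no verdict.

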